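Refit the grease filter of the counter-top extractor

ROBOT

A 7-joint arm with a two-finger parallel gripper is mounted at the origin on the work surface. World frame = base frame: x ahead of the robot, y to its left, z up, the work surface at z = 0. Lengths are in m, angles in rad, forces in N, time in s.
With the tool pointing down it reaches from about 0.425 to 0.925 m from the base axis. Payload 6.8 kg.
Tool frame: the origin (TCP) lies midway between the tips of the shut fingers; the grasp point (between the pads) lies 19 mm behind it; z points along the fingers, y is the line along which they close (so a half turn about z gives the same grasp; the last joint's range is limited). The gripper opens to 85 mm and grips with 20 to 120 N. Pads are 22 mm wide; open, the fingers measure 114 mm over their backs; the gripper's body (76 mm by 85 mm) begins 54 mm behind the grasp point. The pads swing forward as they close: fully open they stand 13 mm farther back than shut.
Start: joints at [1.152, 0.477, 0.022, 1.555, -0.011, 1.109, -0.083], TCP at [0.206, -0.643, 0.231] pointing down, gripper open.
Joint ranges: [-2.96, 2.96], [-0.34, 2.1], [-1.41, 1.46], [0.24, 2.44], [-1.37, 4.51], [0.17, 1.92], [-2.96, 2.96]. Speed limits (rad/s): [2.39, 2.39, 3.14, 3.14, 3.14, 3.14, 3.14].

INTERFACE

Orientations are given as a rotation vector (axis times angle).
In Python, from bench import r gives the robot as it stands. The module is installed in compiled form; this text tells all that it offers.
- The arm moves only by the tool apply_moves, never from a script. Its argument "rows" is a list of rows, each a list of 6 numbers: the shift along the tool's x, y, z scaled (see below), then the turn, a rotation vector about the tool's x, y, z scaled (see below). A call has 1 to 5 rows; each row is the pose to reach, as a shift and turn from the pose commanded when the call began, along the tool's axes at that moment; what a row does not reach only later rows make up. The controller multiplies each number of a shift by 0.25 m and each number of a turn by 90 degrees. A row lasts 1/8 s, in which the tool goes at most 62.5 mm and 10.7 degrees, less where a joint would pass 70% of its speed; a pose out of reach is approached as far as the arm can. A call with a number of a shift or a turn outside -1 to 1 is refused whole. A call with a gripper value outside its range is refused whole. "claw" is the opening, from 0 (shut) to 1 (fully open), set as the call begins (left out, the last holds). The fingers move at their own pace and stop on an object; "newtons" is the grip in N (left out, the last holds). Time passes only in rows, so rows that repeat a pose let the fingers close. It gives the time, the measured TCP pose, the force, the opening and the grip force at its end, in the units of the state.
- r.get_obs(): the state, without advancing time (a new reading comes with each control period).
- r.grab_frame(name): name is "scene" or "top" or "wrist"; returns a dict with "pixels" (384x512x3 uint8, red, green, blue), "intrinsics" (3x3 intrinsics, pixels), "eye" and "attitude" of the camera in the world. Camera axes: x right, y up, looking along -z (the intrinsics and any distortion apply to the point x, -y, -z); pixel columns grow to the right and rows downward; lengths in m; the calibration is good to about 2 mm. A picture is of the moment at which its call begins. There is no depth.
- r.hand_in(): hands the job in; it is judged then, once.
Trained networks look in a picture, given as the dict that the camera call returned (one of the last four; its "shot" number tells which), for a name from the list of things; names that differ only in an ending like _2 or _b are one class to them, and where a whole thing is asked for, a point or a joint stands for the part that bears it (a point fixed in the world has none). Each returns a list of dicts, best first, with "conf" (0 to 1); they miss things now and then, are a little off and sometimes report something else, mostly with a low value. They report only what shows in the picture. A call takes as long as a camera call. They do not tell look-alikes from the thing itself.
- r.search_frame(picture, thing): "rect" ([left, top, width, height] in pixels, round what is visible of it).
- r.outline_of(picture, thing): "pixels" (384x512 bool, what is visible of it) and "rect" ([left, top, width, height] in pixels, round what is visible of it).
- r.landmark_of(picture, thing): "point" ([column, row] in pixels: a listed point, or the origin of a listed thing).
The state is a dict: "clock": time; "joints": joint angles; "qvel": joint speeds; "tau": joint torques, N m; "tcp_pos": TCP position; "orientation": TCP orientation; "contact_force": force on the tool from outside, world axes, zero at the start; "moment": the same for the moment, N m; "grip_width": finger opening in m; "gripper_force": force on a finger pad.
Only numpy, scipy, OpenCV 4.12 (cv2) and the standard library are available. Lean on these libraries where they do the work, as an engineer would, in place of code of your own. Each camera call takes 0.05 s, during which the arm holds its last target. There are 200 camera calls.

TASK

The washed grease filter is drying on the sloped bamboo rack: put it back into the steel extractor on the counter. Hook its thin tongue under the lip at the robot's end, feel for the sprung bar and push it right back, swing the square end down past the fan box, and let the spring slide the filter home so that it lies flat on the ledge with both ends caught under their lips. Work gently, the thin sheet bends if it is forced hard against the extractor, and leave the kettle, the jar and the cup where they are.

Things in the scene. Friction and masses are not known exactly. Their poses are not given: they have to be found in the camera images.
- filter_mid (a point): Grease filter: plain aluminium baffle plate 190 long (x) x 110 wide (y) x 10 thick (z), about 0.4 kg. Point: the plate's centre, 5 above its underside. +x to the square end, -x to the tongue, +z out of the side with the handle. At the start it lies on the rack tilted 30 degrees, tongue end low, handle up.
- filter_handle (a point): Centre of the filter's handle crossbar: a flat bar 14 thick (filter x), 90 long (filter y), 26 high (filter z), rigid, above the middle of the plate; its top is 46 and its underside 20 above the filter's underside, and it stands on a short post at each end. Axes as the filter's.
- tongue_end (a point): Middle of the end edge of the filter's tongue, 95 from the filter's middle towards -x, 3 above the underside. The tongue is the last 28 mm of the length: 96 wide, 6 thick, flush with the underside. Axes as the filter's.
- square_end (a point): Middle of the square end's face (95 from the filter's middle towards +x, 5 above the underside). Axes as the filter's.
- housing: Base of the steel extractor, 345 x 150 mm, fixed; its flat top, the ledge, is 40 above the counter. x from the lip end (-x, nearer the robot) to the fan box (+x), z up. On it is clamped one rigid frame: lip, sprung bar, side walls (126 apart, 71 above the counter), fan box. The frame stands up to 18 mm either way along x from nominal, and this is not reported: feel for it.
- near_lip (a point): NOMINAL place (frame up to 18 mm off along x) of the lower edge of the near lip: housing x=-83, 65 above the counter, 25 above the ledge. The lip is a 6 mm plate from x=-150 to -83 (nominal); the slot under it is open towards +x. The filter is too long to be laid in level: it goes in tilted some 20 to 34 degrees, tongue first. Axes as the housing's.
- far_lip (a point): NOMINAL place (frame up to 18 mm off along x) of the lower edge of the fan box's face: housing x=+87, 53 above the counter. The box is 53 to 120 above the counter, back to x=+155. Under its edge a slot 8.5 deep and 13 high catches the square end. With the bar at its stop the square end clears the face by 4 mm. Axes as the housing's.
- spring_bar (a joint): Sprung black bar (90 wide, 3 to 20 above the ledge) in the slot under the near lip, pushed back towards -x by the tongue. 0 m: out, its face 9 mm behind the lip's edge; hard stop at 0.015 m. It pushes with about 4.5 N at 0, 12 N at the stop. With the filter home it reads about 0.0025.
- rack: Bamboo drying rack, fixed, 200 x 110 mm, sloped 30 degrees, rising to its +x. Origin on the counter under its middle. The slope's top surface is 78 above the counter over the origin; a ledge 8 high across its low end holds the filter.
- kettle: Brass kettle, 124 across, 145 high, loose bystander. Origin under its middle.
- cup: White cup, 72 across, 70 high, loose bystander. Origin under its middle.
- jar: Amber glass jar with a steel cap, 80 across, 110 high, loose bystander. Origin under its middle.
Things that resemble listed ones, but are neither listed nor needed, are in the scene too. Of the things like the part that bears filter_mid, leave any that is turquoise; of the rest the smaller one is meant.

How it is judged:
On the way:
1. the tongue is hooked under the near lip and pressing on the sprung bar, while the square end is still raised (filter tilted more than 12 degrees) (y of tongue_end in the frame of housing between -0.02 and 0.02 m and value of joint spring_bar above 0.001 m and x of tongue_end in the frame of housing below -0.07 m and z of tongue_end in the frame of housing below 0.065 m and angle between filter_mid's own z axis and vertical above 0.21 rad), for 0.1 s.
At the end, for the whole second after the job is handed in: The filter lies flat on the ledge (within 2.3 degrees), released and at rest, its tongue under the near lip against the sprung bar, and sprung forward (bar reading 1 to 7 mm) so that its square end is at least 4 mm under the fan box's edge (y of tongue_end in the frame of housing between -0.02 and 0.02 m and angle between filter_mid's own z axis and vertical below 0.04 rad and value of joint spring_bar between 0.001 and 0.007 m and x of tongue_end in the frame of housing below -0.07 m and z of each of tongue_end, square_end in the frame of housing below 0.05 m and x of square_end in the frame of housing above 0.07 m and linear speed of filter below 0.02 m/s); the robot touches nothing.
It fails at once if the kettle is moved more than 25 mm (distance of kettle from where it was at the start of the episode above 0.025 m).
It fails at once if the jar is moved more than 25 mm (distance of jar from where it was at the start of the episode above 0.025 m).
It fails at once if the cup is moved more than 25 mm (distance of cup from where it was at the start of the episode above 0.025 m).
It fails at once if the filter is forced against the extractor with more than 45 N (contact force between filter and housing above 45 N).
It also fails if it takes over 64 s, if anything falls off the work surface, if the arm or the gripper's body presses on something with over 40 N, if the wrist force passes 120 N, or if a joint passes its speed limit or range.

## Working session

There is one attempt and no reset: what is moved stays moved. The work goes in short steps, Python scripts to look and compute and a tool call to move; the robot and the scene stay as the last step left them, time stands still between calls to the robot, and variables do not carry over. Pictures are saved under pics/ and viewed, at most 10 in all, crops included, and the job is handed in when it is done.

Besides the shell and the picture viewer there is one more tool, called after "Emit:" as a command line: name --pt "numbers of a row" for each row, then --argument value for the rest. apply_moves: Moves the arm, as the interface text tells. Its arguments: {"type":"object","properties":{"rows":{"type":"array","items":{"type":"array","items":{"type":"number"}}},"claw":{"type":"number"},"newtons":{"type":"number"}},"required":["rows"]}

```bash
mkdir -p pics
cat > h.py <<'E'
import numpy as np, cv2
from bench import r
from scipy.spatial.transform import Rotation as R
def proj(p,X):
    A=np.array(p['attitude']); A=A if A.shape==(3,3) else (R.from_rotvec(A).as_matrix() if A.size==3 else R.from_quat(A).as_matrix())
    c=(np.atleast_2d(X)-p['eye'])@A
    c=c*[1,-1,-1]; u=c@np.array(p['intrinsics']).T
    return u[:,:2]/u[:,2:]
def ray(p,uv):
    A=np.array(p['attitude']); A=A if A.shape==(3,3) else (R.from_rotvec(A).as_matrix() if A.size==3 else R.from_quat(A).as_matrix())
    d=np.linalg.solve(np.array(p['intrinsics']),[uv[0],uv[1],1])*[1,-1,-1]
    d=A@d; return np.array(p['eye']),d/np.linalg.norm(d)
def atz(p,uv,z):
    e,d=ray(p,uv); return e+d*(z-e[2])/d[2]
def tri(obs):
    M=0;b=0
    for p,uv in obs:
        e,d=ray(p,uv);P=np.eye(3)-np.outer(d,d);M=M+P;b=b+P@e
    X=np.linalg.solve(M,b); return X,[np.linalg.norm(proj(p,X)[0]-uv) for p,uv in obs]
def save(p,n): cv2.imwrite('pics/'+n,cv2.cvtColor(p['pixels'],cv2.COLOR_RGB2BGR))
E
python3 - <<'E'
from h import *
np.set_printoptions(precision=3,suppress=True)
s=r.grab_frame('scene');t=r.grab_frame('top')
print(s.keys(),s['attitude'],s['eye'],s['intrinsics'],t['eye'],t['attitude'])
save(s,'s0.png');save(t,'t0.png')
for n in ['filter_mid','filter_handle','tongue_end','square_end','housing','near_lip','far_lip','rack','kettle','cup','jar']:
    for k,p in (('s',s),('t',t)):
        print(n,k,[(np.round(d['point']).astype(int).tolist(),round(d['conf'],2)) for d in r.landmark_of(p,n)][:4])
print(r.get_obs())
E
```

```text
dict_keys(['pixels', 'intrinsics', 'eye', 'attitude', 'shot']) [0.735 0.305 0.745] [ 1.062 -0.586  0.937] [[415.557   0.    254.557]
 [  0.    415.557 198.592]
 [  0.      0.      1.   ]] [ 0.311 -0.002  1.558] [ 0.111 -0.111 -1.595]
filter_mid s [([317, 275], 0.76), ([159, 228], 0.7), ([216, 265], 0.67)]
filter_mid t [([267, 134], 0.89), ([320, 248], 0.79), ([322, 165], 0.65)]
filter_handle s [([215, 261], 0.94), ([154, 216], 0.75), ([317, 266], 0.64)]
filter_handle t [([324, 167], 0.88), ([325, 248], 0.7), ([265, 132], 0.68)]
tongue_end s [([199, 262], 0.86), ([346, 266], 0.58)]
tongue_end t [([326, 191], 0.96), ([244, 125], 0.88), ([288, 248], 0.62), ([199, 171], 0.39)]
square_end s [([247, 277], 0.91), ([123, 255], 0.84), ([284, 285], 0.69)]
square_end t [([321, 140], 0.91), ([354, 242], 0.9), ([291, 145], 0.64)]
housing s [([330, 200], 0.95)]
housing t []
near_lip s [([315, 169], 0.62)]
near_lip t [([192, 193], 0.85)]
far_lip s [([315, 170], 0.71), ([353, 209], 0.68), ([222, 288], 0.28)]
far_lip t [([204, 146], 0.71)]
rack s [([224, 290], 0.67)]
rack t [([322, 169], 0.89), ([191, 195], 0.45)]
kettle s [([346, 160], 0.78)]
kettle t [([150, 194], 0.83)]
cup s [([234, 209], 0.84)]
cup t [([266, 222], 0.88)]
jar s [([129, 314], 0.7)]
jar t [([376, 197], 0.64)]
{'clock': 1.2, 'joints': array([ 1.152,  0.477,  0.022,  1.555, -0.012,  1.109, -0.083]), 'qvel': array([ 0.002,  0.   ,  0.001,  0.001, -0.001, -0.   ,  0.   ]), 'tau': array([  0.   , -59.632,   1.607, -28.154,   0.012,   0.002,   0.   ]), 'tcp_pos': array([ 0.206, -0.643,  0.231]), 'orientation': array([3.104, 0.486, 0.   ]), 'contact_force': array([-0.27 , -0.562, -0.313]), 'moment': array([ 0.025, -0.027, -0.017]), 'gripper_force': 0.0, 'grip_width': 0.08535128579685265}
```

View pictures.

View pics/s0.png

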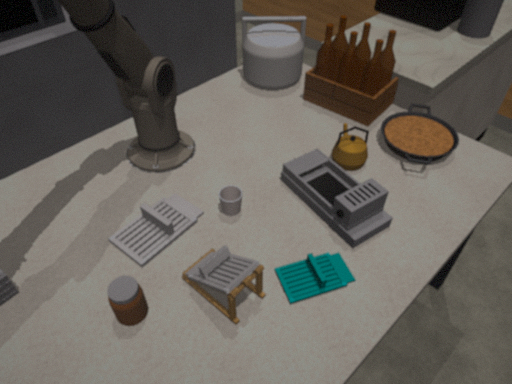

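View pics/t0.png

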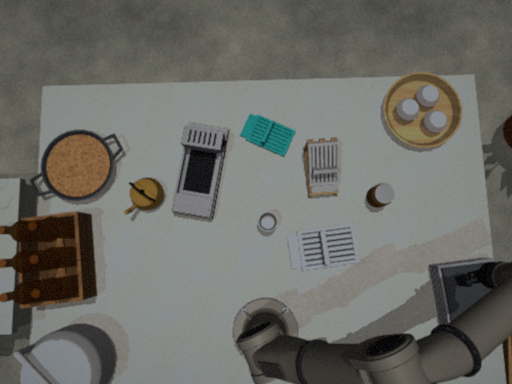

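The candidates are turquoise (scene 317,275), excluded; the large grey one flat on the counter (159,228); and the small grey one on the rack (216,265, top 323,166). The rack one is meant: it is the smaller non-turquoise one, and it is on the rack. The housing is at about (335,195) in scene, with the near lip at the top view's (192,210) end.

Run:
```python
from h import *
np.set_printoptions(precision=4,suppress=True)
s=r.grab_frame('scene');t=r.grab_frame('top')
big=cv2.resize(s['pixels'][230:330,160:290],(780,600),interpolation=cv2.INTER_CUBIC)
cv2.imwrite('pics/crop.png',big[:,:,::-1])
for n,a,b in [('filter_handle',(215,261),(324,167)),('tongue_end',(199,262),(326,191)),('square_end',(247,277),(321,140)),('filter_mid',(216,265),(322,165)),('kettle',(346,160),(150,194)),('cup',(234,209),(266,222)),('jar',(129,314),(376,197)),('near_lip',(315,169),(192,193)),('far_lip',(353,209),(204,146)),('rack',(224,290),(322,169))]:
    X,e=tri([(s,a),(t,b)]);print(n,X,np.round(e,1))
for z,uv in [(.065,(192,193)),(.053,(204,146))]: print(atz(t,uv,z))
for k,p in (('s',s),('t',t)):
  for n in ('housing','filter_mid'):
    for o in r.outline_of(p,n):
        c=np.column_stack(np.nonzero(o['pixels'])[::-1]).astype(np.float32)
        print(k,n,o['conf'],o['rect'],cv2.minAreaRect(c))
        if n=='housing': np.save(f'hm_{k}.npy',o['pixels'])
```

```text
filter_handle [ 0.572  -0.2265  0.1087] [2.2 1.5]
tongue_end [ 0.499  -0.2344  0.0394] [0.7 0.5]
square_end [ 0.6673 -0.2149  0.1277] [0.8 0.5]
filter_mid [ 0.5789 -0.2247  0.0981] [3.9 2.7]
kettle [0.5065 0.4187 0.0041] [0.9 0.8]
cup [ 0.3933 -0.0115 -0.005 ] [0.4 0.4]
jar [ 0.4732 -0.4356 -0.007 ] [2.2 1.4]
near_lip [0.4986 0.2506 0.0627] [1.  0.9]
far_lip [0.677  0.2095 0.043 ] [0.8 0.6]
rack [ 0.5886 -0.2294 -0.0005] [0.7 0.5]
[0.5006 0.2525 0.065 ]
[0.6762 0.2096 0.053 ]
s housing 0.63 [280.0, 151.2, 113.1, 92.8] ((339.6556091308594, 190.73690795898438), (118.53553771972656, 67.11686706542969), 44.16968536376953)
s filter_mid 0.97 [277.6, 251.5, 79.9, 53.6] ((314.10003662109375, 273.79998779296875), (43.32320785522461, 74.94597625732422), 71.56505584716797)
s filter_mid 0.81 [109.5, 196.7, 95.5, 70.0] ((155.17214965820312, 225.10653686523438), (49.038124084472656, 90.00993347167969), 50.194427490234375)
s filter_mid 0.68 [181.7, 245.1, 78.1, 48.8] ((221.7401885986328, 268.2497863769531), (44.2480583190918, 59.4964485168457), 46.12330627441406)
t housing 0.61 [170.4, 119.6, 58.9, 100.8] ((200.10964965820312, 169.93865966796875), (45.696372985839844, 92.98746490478516), 8.93058967590332)
t filter_mid 0.68 [309.4, 138.6, 30.2, 50.6] ((324.0, 165.5), (51.0, 30.0), 90.0)
t filter_mid 0.58 [285.3, 225.9, 72.1, 43.9] ((323.0830078125, 246.6222381591797), (41.961978912353516, 69.51811218261719), 82.40535736083984)
t filter_mid 0.58 [242.0, 112.7, 56.5, 42.3] ((267.67608642578125, 133.45840454101562), (50.989227294921875, 30.374771118164062), 22.2490234375)
```

View pics/crop.png

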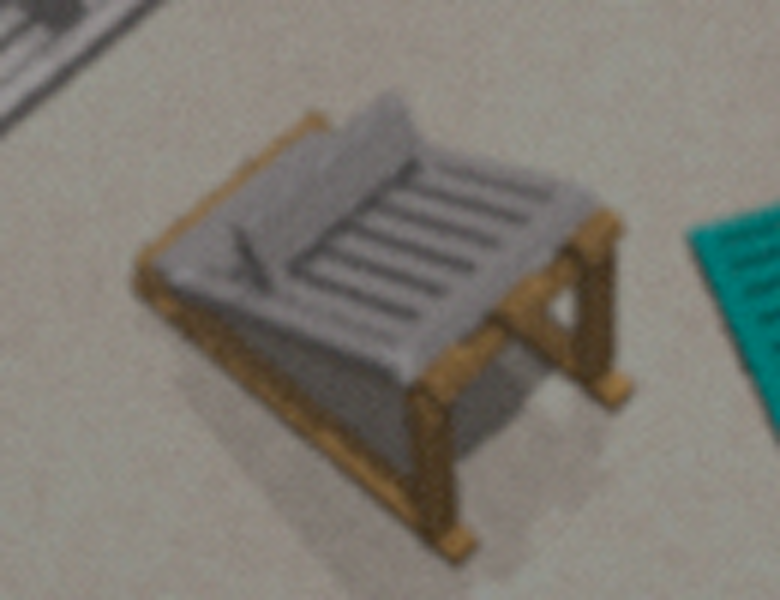

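```bash
cat >> h.py <<'E'
def frame(psi,tilt):  # tool rotation for filter at yaw psi, tilt (deg), tool y=filter x
    return (R.from_euler('z',psi,degrees=True)*R.from_euler('y',-tilt,degrees=True)).as_matrix()@np.array([[0,1,0],[1,0,0],[0,0,-1]]).T
def cmd(pos,Rt,o=None):
    o=o or r.get_obs(); Rc=R.from_rotvec(o['orientation'])
    d=Rc.inv().apply(np.array(pos)-o['tcp_pos'])/.25
    w=(Rc.inv()*R.from_matrix(Rt)).as_rotvec()/(np.pi/2)
    return np.round(np.r_[d,w],3).tolist()
E
python3 - <<'E'
from h import *
o=r.get_obs()
print(o['clock'],cmd([.363,-.437,.24],R.from_rotvec(o['orientation']).as_matrix()),cmd([.521,-.231,.194],frame(5,30)))
E
```

```text
1.5 [0.848, -0.592, -0.035, -0.0, -0.0, -0.0] [1.702, -1.183, 0.149, -0.281, 0.224, -0.837]
```

Emit:
apply_moves --pt "0.2 -0.13 -0.01 -0.03 0.024 -0.1" --pt "0.4 -0.27 -0.02 -0.06 0.048 -0.2" --pt "0.6 -0.4 -0.03 -0.09 0.072 -0.3" --pt "0.8 -0.53 -0.03 -0.12 0.096 -0.4" --pt "1 -0.66 -0.03 -0.15 0.12 -0.5" --claw 0.7 --newtons 60

```text
clock: 2.12
tcp_pos: [0.3951, -0.4075, 0.2393]
orientation: [2.487, 1.538, 0.321]
contact_force: [-0.2, 0.7, 0.2]
grip_width: 0.0597
gripper_force: 0.0
```

Run:
```python
from h import *
o=r.get_obs()
print(o['clock'],o['tcp_pos'],o['joints'],cmd([.521,-.231,.194],frame(5,30)))
```

```text
2.125 [ 0.3951121  -0.40745362  0.23931191] [ 1.06431119  0.20264469 -0.31610313  1.97127435 -0.14419681  0.73214873
  0.3943092 ] [0.838, 0.069, 0.279, -0.134, 0.09, -0.335]
```

Emit:
apply_moves --pt "0.2 0.01 0.05 -0.03 0.02 -0.08" --pt "0.45 0.02 0.12 -0.06 0.04 -0.17" --pt "0.65 0.04 0.2 -0.1 0.07 -0.25" --pt "0.84 0.07 0.28 -0.134 0.09 -0.335" --pt "0.84 0.07 0.28 -0.134 0.09 -0.335"

```text
clock: 2.75
tcp_pos: [0.5218, -0.2293, 0.1924]
orientation: [1.853, 2.02, 0.543]
contact_force: [-0.5, 0.5, -1.3]
grip_width: 0.0598
gripper_force: 0.0
```

Run:
```python
from h import *
np.set_printoptions(precision=4,suppress=True)
w=r.grab_frame('wrist');save(w,'w0.png')
for n in ['filter_handle','filter_mid','tongue_end','square_end','rack']:
    print(n,[(np.round(d['point'],1).tolist(),round(d['conf'],2)) for d in r.landmark_of(w,n)][:4])
o=r.get_obs()
print(o['clock'],o['tcp_pos'],w['eye'],proj(w,[[.571,-.2265,.107],[.583,-.2255,.0823]]))
print(cmd([.521,-.231,.194],frame(5,30)))
```

```text
filter_handle [([246.4, 191.7], 0.73)]
filter_mid [([248.0, 187.8], 0.57)]
tongue_end [([142.9, 184.3], 0.75)]
square_end [([358.7, 190.6], 0.79), ([305.1, 71.9], 0.76)]
rack []
3.05 [ 0.5211 -0.2343  0.1939] [ 0.4451 -0.1672  0.3154] [[257.2044 194.9221]
 [254.9568 186.0346]]
[0.013, 0.001, 0.0, -0.001, 0.002, -0.005]
```

View pics/w0.png

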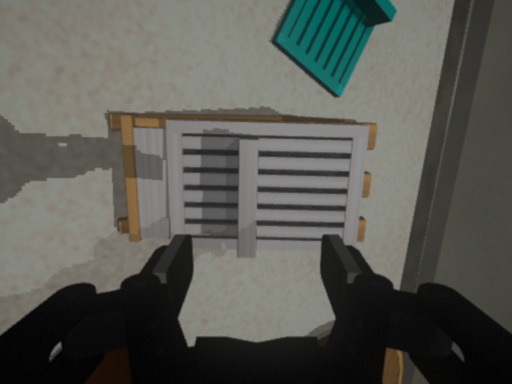

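The wrist view shows the filter on the rack, with its handle bar running from (248,138) to (246,257) between finger tips at columns 190 and 322. The tongue end is left at column ~137 and the square end right at ~365. I'll fit this against the planes.

Run:
```python
from h import *
np.set_printoptions(precision=4,suppress=True)
w=r.grab_frame('wrist')
def on(uv,h,psi):
    c,s_=np.cos(np.radians(psi)),np.sin(np.radians(psi)); n=np.array([-.5*c,-.5*s_,.866]); P=np.array([.5886,-.2294,.078])+h*n
    e,d=ray(w,uv); return e+d*(n@(P-e))/(n@d)
for psi in (4,):
  for n,uv,h in [('hA',(248,138),.046),('hB',(246,257),.046),('tl',(168,121),.01),('tr',(369,124),.01),('br',(360,250),.01),('bl',(170,237),.01),('tongue',(143,185),.003),('sq',(359,190),.005)]:
    print(n,on(uv,h,psi))
o=r.get_obs();print(o['tcp_pos'],proj(w,[o['tcp_pos']]))
```

```text
hA [ 0.5562 -0.1881  0.1141]
hB [ 0.5614 -0.2805  0.1134]
tl [ 0.5169 -0.1816  0.0502]
tr [ 0.6572 -0.1729  0.1314]
br [ 0.6676 -0.2837  0.1329]
bl [ 0.5198 -0.2828  0.0478]
tongue [ 0.5007 -0.2382  0.0305]
sq [ 0.6625 -0.2294  0.1264]
[ 0.5211 -0.2341  0.1939] [[257.3068 249.0616]]
```

Run:
```python
from h import *
F=frame(3.7,30)
print(cmd(np.array([.575,-.2315,.089])-.04*F[:,2],F),cmd([.575,-.2315,.089],F))
```

```text
[-0.006, -0.022, 0.311, -0.001, -0.005, 0.008] [-0.007, -0.022, 0.471, -0.001, -0.005, 0.008]
```

Emit:
apply_moves --pt "-0.006 -0.022 0.16 0 -0.005 0.008" --pt "-0.006 -0.022 0.31 0 -0.005 0.008" --pt "-0.007 -0.022 0.4 0 -0.005 0.008" --pt "-0.007 -0.022 0.47 0 -0.005 0.008" --pt "-0.007 -0.022 0.47 0 -0.005 0.008"

```text
clock: 3.72
tcp_pos: [0.5753, -0.2309, 0.0886]
orientation: [1.87, 1.997, 0.534]
contact_force: [0.7, 0.8, 0.5]
grip_width: 0.0593
gripper_force: 0.0
```

Emit:
apply_moves --pt "0 0 0 0 0 0" --pt "0 0 0 0 0 0" --pt "0 0 0 0 0 0" --pt "0 0 0 0 0 0" --pt "0 0 0 0 0 0" --claw 0 --newtons 80

```text
clock: 4.35
tcp_pos: [0.5745, -0.2306, 0.0894]
orientation: [1.87, 1.997, 0.535]
contact_force: [-6.1, 0.7, 6.8]
grip_width: 0.013
gripper_force: 79.1
```

Run:
```python
from h import *
o=r.get_obs();print({k:np.round(o[k],4) for k in ('clock','tcp_pos','joints','contact_force','moment','grip_width','gripper_force')})
```

```text
{'clock': np.float64(4.35), 'tcp_pos': array([ 0.5745, -0.2306,  0.0894]), 'joints': array([ 0.5577,  0.4446, -0.1893,  2.1504, -1.0633,  0.1705,  1.4928]), 'contact_force': array([-6.0732,  0.7069,  6.8207]), 'moment': array([0.0709, 0.803 , 0.1344]), 'grip_width': np.float64(0.013), 'gripper_force': np.float64(79.0945)}
```

Emit:
apply_moves --pt "0 0 -0.03 0 0 0" --pt "0 0 -0.1 0 0 0" --pt "0 0 -0.22 0 0 0" --pt "0 0 -0.35 0 0 0" --pt "0 0 -0.35 0 0 0"

```text
clock: 4.97
tcp_pos: [0.531, -0.2338, 0.1663]
orientation: [1.869, 1.996, 0.534]
contact_force: [-0.4, -0.5, -4.1]
grip_width: 0.013
gripper_force: 78.5
```

```bash
cat > fit.py <<'E'
from h import *
from scipy.optimize import minimize
np.set_printoptions(precision=4,suppress=True)
ps=r.grab_frame('scene'),r.grab_frame('top')
ms=np.load('hm_s.npy'),np.load('hm_t.npy')
def boxes(d): return [((-.1725,.1725),(-.075,.075),(0,.04)),((-.150+d,.155+d),(-.069,.069),(.04,.071)),((.087+d,.155+d),(-.06,.06),(.06,.12))]
def sil(p,v):
    x,y,psi,d=v; Q=R.from_euler('z',psi,degrees=True).as_matrix(); S=8
    m=np.zeros((384*2,512*2),np.uint8)
    for b in boxes(d):
        X=np.array([[i,j,k] for i in b[0] for j in b[1] for k in b[2]])@Q.T+[x,y,0]
        u=proj(p,X)*2+.5
        cv2.fillConvexPoly(m,cv2.convexHull(np.round(u*16).astype(np.int32)),255,shift=4,lineType=cv2.LINE_AA)
    return cv2.resize(m,(512,384),interpolation=cv2.INTER_AREA)/255.
def cost(q):
    v=np.array(q)*[.01,.01,1,.01]+[.586,.231,-13,0]
    return sum(np.abs(sil(p,v)-m).sum()/m.sum() for p,m in zip(ps,ms))+.002*q[3]**2
best=min((minimize(cost,q,method='Nelder-Mead',options=dict(initial_simplex=np.array([q]*5)+np.vstack([np.zeros(4),np.diag([1,1,3,1])]),maxiter=200)) for q in ([0,0,0,0.],[0,0,2,1.],[0,0,-2,-1.])),key=lambda a:a.fun)
v=best.x*[.01,.01,1,.01]+[.586,.231,-13,0];print(v,best.fun)
for p,n in zip(ps,'st'):
    im=cv2.cvtColor(p['pixels'],cv2.COLOR_RGB2BGR);
    c,_=cv2.findContours((sil(p,v)>.5).astype(np.uint8),0,1)
    u0={'s':(260,130),'t':(140,100)}[n]
    im=im[u0[1]:u0[1]+130,u0[0]:u0[0]+150]; im=cv2.resize(im,None,fx=3,fy=3,interpolation=2)
    cv2.drawContours(im,[((q-u0)*3+1).astype(np.int32) for q in c],-1,(0,0,255),1)
    globals()['im'+n]=im
cv2.imwrite('pics/fit.png',cv2.resize(np.hstack([ims,imt]),(800,347)))
o=r.get_obs();print({k:np.round(o[k],4) for k in ('clock','tcp_pos','joints','contact_force','moment','grip_width')})
E
python3 fit.py
```

```text
[  0.5914   0.2272 -10.8376  -0.0161] 0.07924327925533006
{'clock': np.float64(5.075), 'tcp_pos': array([ 0.5313, -0.2325,  0.1643]), 'joints': array([ 0.4009,  0.2532,  0.0487,  2.197 , -0.8681,  0.344 ,  1.2885]), 'contact_force': array([ 0.2055, -0.4354, -4.5837]), 'moment': array([-0.0641,  1.0447,  0.0051]), 'grip_width': np.float64(0.013)}
```

View pics/fit.png

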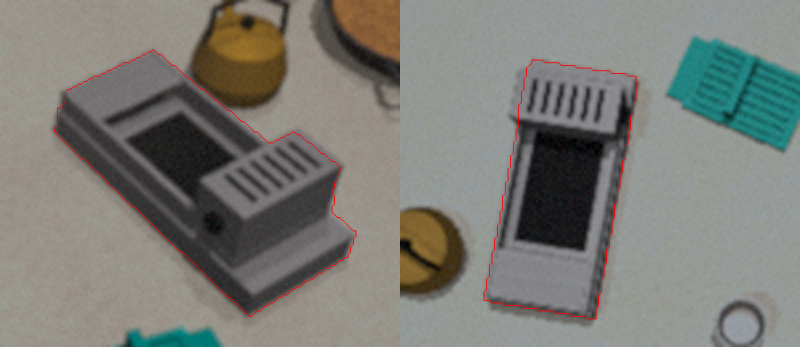

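The fit is good: housing at (0.591, 0.227), yaw −10.8°, with the frame about 16 mm towards the robot. Next I carry the filter over, tilted 28°.

```bash
cat >> h.py <<'E'
HO=np.array([.5914,.2272,.04]);HY=-10.84;HX=R.from_euler('z',HY,degrees=True)
GD=.016; GY=0.; XL=-.099
def ftcp(xt,zt,th,gd=None,y=0):
    gd=GD if gd is None else gd
    a=np.radians(th); c,s=np.cos(a),np.sin(a)
    return HO+HX.apply([xt+.095*c-gd*s, y, zt+.095*s+gd*c]), frame(HY,th)
def tip(o=None,gd=None):
    gd=GD if gd is None else gd
    o=o or r.get_obs(); Q=R.from_rotvec(o['orientation'])
    return HX.inv().apply(o['tcp_pos']+Q.apply([0,-.095,gd])-HO)*1000, np.degrees(np.arcsin(Q.as_matrix()[2,1])), HX.inv().apply(o['contact_force'])
E
python3 - <<'E'
from h import *
p,F=ftcp(XL+.015,.06,28);print(p,cmd(p,F)); o=r.get_obs();print(tip())
E
```

```text
[0.58390465 0.22863524 0.15872696] [1.826, 0.277, 0.188, 0.02, -0.08, 0.142]
(array([ -44.54494442, -481.62476585,   63.11482919]), np.float64(29.86708148037213), array([ 0.28372901, -0.38899436, -4.58367478]))
```

Emit:
apply_moves --pt "0.05 0.12 -0.22 0 0 0" --pt "0.25 0.18 -0.22 0 -0.01 0.02" --pt "0.5 0.22 -0.22 0.005 -0.02 0.04" --pt "0.75 0.26 -0.21 0.01 -0.03 0.06" --pt "1.0 0.3 -0.18 0.01 -0.04 0.08"

```text
clock: 5.7
tcp_pos: [0.5468, -0.0635, 0.2364]
orientation: [1.991, 1.895, 0.485]
contact_force: [0.1, -0.5, -4.4]
grip_width: 0.0125
gripper_force: 79.6
```

Run:
```python
from h import *
p,F=ftcp(XL+.015,.06,28);print(p,cmd(p,F)); o=r.get_obs();print(tip(),o['tcp_pos'])
```

```text
[0.58390465 0.22863524 0.15872696] [1.172, -0.07, 0.325, 0.003, -0.046, 0.077]
(array([ -64.58436306, -304.19242895,  137.33921775]), np.float64(28.260785175262445), array([ 0.19984638, -0.42470224, -4.35675503])) [ 0.54675104 -0.06349391  0.23641269]
```

Emit:
apply_moves --pt "0 0 0 0 0 0" --pt "0 0 0 0 0 0"

```text
clock: 5.95
tcp_pos: [0.5467, -0.0653, 0.2365]
orientation: [1.991, 1.895, 0.484]
contact_force: [0.3, -0.3, -4.4]
grip_width: 0.013
gripper_force: 79.6
```

Run:
```python
from h import *
p,F=ftcp(XL+.015,.06,28);print(p,cmd(p,F)); o=r.get_obs();print(tip(),o['tcp_pos'],o['joints'])
```

```text
[0.58390465 0.22863524 0.15872696] [1.179, -0.069, 0.325, 0.003, -0.046, 0.078]
(array([ -64.28090368, -306.10062586,  137.43262782]), np.float64(28.266317927977017), array([ 0.37191354, -0.20776475, -4.38713247])) [ 0.54668877 -0.06534391  0.2365135 ] [-0.17929861  0.04646086  0.17998563  2.22406223  0.02391808  0.37881423
 -0.07055132]
```

Emit:
apply_moves --pt "0.2 0.01 0.02 0 -0.01 0.015" --pt "0.4 0.02 0.03 0 -0.02 0.03" --pt "0.6 0.03 0.04 0 -0.03 0.045" --pt "0.8 0.04 0.05 0 -0.04 0.06" --pt "0.98 0.03 0.06 0 -0.046 0.075"

```text
clock: 6.58
tcp_pos: [0.5734, 0.1805, 0.2297]
orientation: [2.1, 1.739, 0.441]
contact_force: [0.1, -1.2, -4.1]
grip_width: 0.0128
gripper_force: 79.6
```

Run:
```python
from h import *
p,F=ftcp(XL+.015,.06,28);print(p,cmd(p,F)); o=r.get_obs();print(tip(),o['tcp_pos'],o['joints'])
```

```text
[0.58390465 0.22863524 0.15872696] [0.197, -0.13, 0.252, 0.004, -0.001, 0.001]
(array([-84.86327473, -49.31764206, 130.42204311]), np.float64(28.377479541402483), array([ 0.35679999, -1.15204753, -4.12038602])) [0.57342196 0.18054753 0.22965086] [-0.64431327  0.18814145  0.05626719  2.07751683  0.61121749  0.59834419
 -1.24142759]
```

Joints are well within range. Go to the pre-insertion hover, then check where the filter really is.

Emit:
apply_moves --pt "0.1 -0.05 0.08 0 0 0" --pt "0.197 -0.1 0.17 0.002 0 0" --pt "0.197 -0.13 0.252 0.004 0 0" --pt "0.197 -0.13 0.252 0.004 0 0"

```text
clock: 7.08
tcp_pos: [0.5827, 0.2247, 0.1565]
orientation: [2.105, 1.743, 0.427]
contact_force: [-0.7, 0.2, -5.2]
grip_width: 0.0131
gripper_force: 79.3
```

Run:
```python
from h import *
np.set_printoptions(precision=1,suppress=True)
ps={k:r.grab_frame(k) for k in ('scene','top','wrist')}
o=r.get_obs();Q=R.from_rotvec(o['orientation'])
a={}
for n,loc in [('filter_handle',[0,0,-.017]),('tongue_end',[0,-.095,.013]),('square_end',[0,.095,.011])]:
    X=o['tcp_pos']+Q.apply(loc); a[n]=[]
    for k,p in ps.items():
        u=proj(p,X)[0]; L=[d for d in r.landmark_of(p,n) if np.linalg.norm(d['point']-u)<35]
        if L: a[n].append((p,np.array(L[0]['point'])))
        print(n,k,u,[(np.array(d['point']),round(d['conf'],2)) for d in L[:1]])
    if len(a[n])>1:
        Y,e=tri(a[n]); print('  tool-frame err mm',Q.inv().apply(Y-X)*1000,'px',np.array(e),'housing',HX.inv().apply(Y-HO)*1000)
im=[cv2.resize(ps['wrist']['pixels'],(400,300)),cv2.resize(ps['scene']['pixels'][110:260,260:410],(300,300),interpolation=2)]
cv2.imwrite('pics/pre.png',np.hstack(im)[:,:,::-1])
print(tip(),o['clock'],o['joints'])
```

```text
filter_handle scene [336.1 155.9] [(array([337. , 157.6]), 0.94)]
filter_handle top [193.8 166.6] [(array([189.5, 166.7]), 0.75)]
filter_handle wrist [258.8 266.8] [(array([255.4, 260.9]), 0.63)]
  tool-frame err mm [ 7.2 -2.5  2.8] px [ 1.9  2.4 12.7] housing [-15.8   4.5 131.2]
tongue_end scene [317.6 161.8] [(array([319.3, 159.4]), 0.59)]
tongue_end top [193.5 189.6] [(array([193.1, 191.5]), 0.72)]
tongue_end wrist [ 74.6 237.7] [(array([ 70.4, 234.1]), 0.67)]
  tool-frame err mm [ 3.5 -1.  -5.2] px [1.4 1.6 4.6] housing [-88.    0.7  67.7]
square_end scene [361.6 169.3] [(array([361.7, 171.3]), 0.75)]
square_end top [198.1 137.5] [(array([197.9, 135.9]), 0.72)]
square_end wrist [444.4 239.6] [(array([445.3, 239.7]), 0.84)]
  tool-frame err mm [-0.7  3.   4. ] px [0.8 0.9 2.1] housing [ 86.6  -3.3 152.7]
(array([-84.1,  -2.2,  60.7]), np.float64(28.06306561660611), array([-1.2, -0.1, -3.3])) 7.225 [-0.7  0.3  0.1  2.1  0.7  0.5 -1.4]
```

View pics/pre.png

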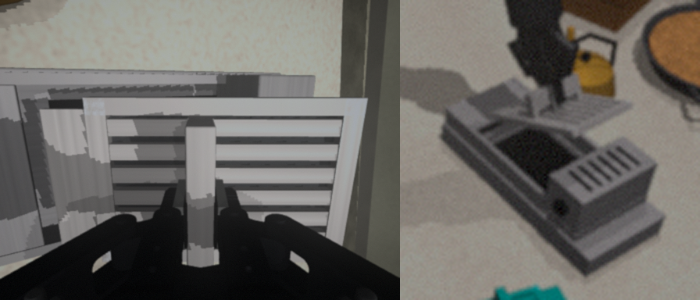

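The held filter agrees with the model to a few mm and is centred over the channel, with the tongue just in front of the lip. Descend.

Run:
```python
from h import *
for a in [(XL+.012,.03,28),(XL+.010,.012,28)]: print(cmd(*ftcp(*a,y=-.002)))
```

```text
[-0.0, -0.068, 0.103, 0.001, -0.001, 0.002]
[-0.0, -0.109, 0.163, 0.001, -0.001, 0.002]
```

Emit:
apply_moves --pt "0 -0.035 0.05 0 0 0" --pt "0 -0.068 0.1 0 0 0" --pt "0 -0.09 0.135 0 0 0" --pt "0 -0.109 0.163 0 0 0" --pt "0 -0.109 0.163 0 0 0"

```text
clock: 8.3
tcp_pos: [0.5783, 0.2275, 0.1098]
orientation: [2.102, 1.744, 0.434]
contact_force: [0.5, -0.2, -3.5]
grip_width: 0.0129
gripper_force: 79.4
```

Run:
```python
from h import *
print(tip(),r.get_obs()['clock'],r.get_obs()['joints'])
for a in [(XL+.006,.005,28),(XL-.005,.004,28)]: print(cmd(*ftcp(*a,y=-.002)))
```

```text
(array([-89.30642339,  -2.46570516,  11.08998407]), np.float64(28.017924803894825), array([ 0.516427  , -0.15528326, -3.46970427])) 8.3 [-0.78085861  0.41906776  0.1410391   2.11160576  0.8477642   0.40990051
 -1.60006589]
[0.001, -0.024, 0.015, 0.0, -0.0, 0.002]
[0.001, -0.065, -0.002, 0.0, -0.0, 0.002]
```

Emit:
apply_moves --pt "0 -0.004 0.007 0 0 0" --pt "0 -0.008 0.014 0 0 0" --pt "0 -0.011 0.021 0 0 0" --pt "0 -0.013 0.025 0 0 0"

```text
clock: 8.8
tcp_pos: [0.5787, 0.2275, 0.1033]
orientation: [2.103, 1.743, 0.435]
contact_force: [-0.2, 0.5, -4.8]
grip_width: 0.0127
gripper_force: 79.4
```

Emit:
apply_moves --pt "0 -0.002 0.0035 0 0 0" --pt "0 -0.004 0.007 0 0 0" --pt "0 -0.004 0.007 0 0 0"

```text
clock: 9.18
tcp_pos: [0.5785, 0.2276, 0.1013]
orientation: [2.103, 1.744, 0.435]
contact_force: [-0.4, 0.2, -4.9]
grip_width: 0.013
gripper_force: 79.4
```

Run:
```python
from h import *
print(tip(),r.get_obs()['clock'])
```

```text
(array([-89.0296171 ,  -2.30201719,   2.47254118]), np.float64(28.044560359780753), array([-0.45736821,  0.13892139, -4.94847373])) 9.175
```

Emit:
apply_moves --pt "0 -0.0088 -0.0047 0 0 0" --pt "0 -0.0176 -0.0094 0 0 0" --pt "0 -0.0264 -0.0141 0 0 0" --pt "0 -0.0353 -0.0188 0 0 0" --pt "0 -0.0353 -0.0188 0 0 0"

```text
clock: 9.8
tcp_pos: [0.5685, 0.2296, 0.1013]
orientation: [2.103, 1.744, 0.435]
contact_force: [-0.0, 0.1, -4.6]
grip_width: 0.0127
gripper_force: 79.4
```

Emit:
apply_moves --pt "0 -0.007 -0.0038 0 0 0" --pt "0 -0.0141 -0.0075 0 0 0" --pt "0 -0.0212 -0.0113 0 0 0" --pt "0 -0.0212 -0.0113 0 0 0"

```text
clock: 10.3
tcp_pos: [0.5627, 0.2306, 0.1013]
orientation: [2.103, 1.744, 0.435]
contact_force: [-0.4, -0.4, -3.9]
grip_width: 0.0133
gripper_force: 79.4
```

Run:
```python
from h import *
print(tip(),r.get_obs()['clock'])
```

```text
(array([-105.19261257,   -2.29369255,    2.54599956]), np.float64(28.044268691533), array([-0.36120371, -0.44203888, -3.93586712])) 10.3
```

Not touching yet. The bar is expected near −108.

Emit:
apply_moves --pt "0 -0.007 -0.0038 0 0 0" --pt "0 -0.0141 -0.0075 0 0 0" --pt "0 -0.0141 -0.0075 0 0 0"

```text
clock: 10.68
tcp_pos: [0.5597, 0.231, 0.1018]
orientation: [2.103, 1.742, 0.436]
contact_force: [5.6, -1.0, -5.6]
grip_width: 0.0131
gripper_force: 79.2
```

Emit:
apply_moves --pt "0 -0.007 -0.0038 0 0 0" --pt "0 -0.0141 -0.0075 0 0 0" --pt "0 -0.0141 -0.0075 0 0 0"

```text
clock: 11.05
tcp_pos: [0.5562, 0.2317, 0.102]
orientation: [2.103, 1.742, 0.437]
contact_force: [6.8, -0.9, -5.6]
grip_width: 0.0127
gripper_force: 79.1
```

Run:
```python
from h import *
print(tip(),r.get_obs()['clock'])
```

```text
(array([-111.66349652,   -2.37131974,    3.10699606]), np.float64(28.14202653880475), array([ 6.79588234,  0.40333606, -5.61189727])) 11.05
```

The bar was felt at tip −107. Push on towards the stop.

Emit:
apply_moves --pt "0 -0.007 -0.0038 0 0 0" --pt "0 -0.0141 -0.0075 0 0 0" --pt "0 -0.0212 -0.0113 0 0 0" --pt "0 -0.0282 -0.015 0 0 0" --pt "0 -0.0282 -0.015 0 0 0"

```text
clock: 11.68
tcp_pos: [0.5492, 0.233, 0.1025]
orientation: [2.102, 1.74, 0.438]
contact_force: [9.9, -1.0, -6.5]
grip_width: 0.0131
gripper_force: 79.1
```

Run:
```python
from h import *
print(tip(),r.get_obs()['clock'],r.get_obs()['joints'])
```

```text
(array([-118.67020046,   -2.35800712,    3.4624651 ]), np.float64(28.209347155831328), array([ 9.93112283,  0.88693904, -6.4654989 ])) 11.675 [-0.85767152  0.40691955  0.17389436  2.16787214  0.90747828  0.39698908
 -1.71392482]
```

Emit:
apply_moves --pt "0 -0.0035 -0.0019 0 0 0" --pt "0 -0.007 -0.0038 0 0 0" --pt "0 -0.0106 -0.0056 0 0 0" --pt "0 -0.0106 -0.0056 0 0 0"

```text
clock: 12.18
tcp_pos: [0.5467, 0.2334, 0.1026]
orientation: [2.102, 1.74, 0.438]
contact_force: [11.2, -0.8, -7.3]
grip_width: 0.0128
gripper_force: 79.1
```

Emit:
apply_moves --pt "0 -0.0018 -0.001 0 0 0" --pt "0 -0.0035 -0.0019 0 0 0" --pt "0 -0.0035 -0.0019 0 0 0"

```text
clock: 12.55
tcp_pos: [0.5461, 0.2335, 0.1028]
orientation: [2.102, 1.739, 0.438]
contact_force: [11.2, -0.5, -7.9]
grip_width: 0.0127
gripper_force: 79.1
```

Run:
```python
from h import *
print(tip(),r.get_obs()['clock'])
```

```text
(array([-121.80823759,   -2.34755466,    3.73209172]), np.float64(28.261057532032943), array([11.11521858,  1.5818797 , -7.91735524])) 12.55
```

```bash
cat >> h.py <<'E'
def swing(ths,x0=-124.8,z=(3.5,2.5),y=-.0022):
    o=r.get_obs(); print(o['clock'],tip(o))
    for t,zz in zip(ths,np.linspace(*z,len(ths))):
        print(cmd(*ftcp((x0+5.8*np.sin(np.radians(t)))/1000,zz/1000,t,y=y),o))
E
python3 -c "
from h import *
swing([26,24,22,20,18])"
```

```text
12.55 (array([-121.80823759,   -2.34755466,    3.73209172]), np.float64(28.261057532032943), array([11.11521858,  1.5818797 , -7.91735524]))
[0.0, 0.0, 0.015, 0.025, -0.001, 0.0]
[0.0, 0.001, 0.029, 0.047, -0.0, 0.0]
[0.0, 0.0, 0.043, 0.07, -0.0, 0.0]
[0.0, -0.0, 0.057, 0.092, -0.0, 0.0]
[0.0, -0.001, 0.071, 0.114, -0.0, 0.0]
```

Emit:
apply_moves --pt "0 0 0.015 0.025 0 0" --pt "0 0.001 0.029 0.047 0 0" --pt "0 0 0.043 0.07 0 0" --pt "0 0 0.057 0.092 0 0" --pt "0 -0.001 0.071 0.114 0 0"

```text
clock: 13.18
tcp_pos: [0.5549, 0.232, 0.0872]
orientation: [2.224, 1.84, 0.294]
contact_force: [10.4, -3.4, -3.7]
grip_width: 0.013
gripper_force: 79.9
```

```bash
python3 -c "
from h import *
swing([16,14,12,10,9],z=(2.5,2))"
```

```text
13.175 (array([-122.15139325,   -2.17183532,    2.63032601]), np.float64(18.008934882295655), array([10.83475649, -1.435584  , -3.73234686]))
[-0.0, -0.002, 0.013, 0.022, -0.001, 0.0]
[-0.0, -0.002, 0.026, 0.045, -0.001, 0.0]
[-0.0, -0.001, 0.04, 0.067, -0.001, 0.0]
[-0.0, -0.002, 0.053, 0.089, -0.001, 0.0]
[-0.0, -0.002, 0.061, 0.1, -0.001, 0.0]
```

Emit:
apply_moves --pt "0 -0.002 0.013 0.022 0 0" --pt "0 -0.002 0.026 0.045 0 0" --pt "0 -0.002 0.04 0.067 0 0" --pt "0 -0.002 0.053 0.089 0 0" --pt "0 -0.002 0.053 0.089 0 0"

```text
clock: 13.8
tcp_pos: [0.5599, 0.2309, 0.0745]
orientation: [2.314, 1.912, 0.173]
contact_force: [10.1, -2.8, -2.0]
grip_width: 0.0127
gripper_force: 80.2
```

```bash
python3 -c "
from h import *
swing([9,8,7,6,6],z=(2.5,1.8))"
```

```text
13.8 (array([-122.34474665,   -2.17242495,    2.0438092 ]), np.float64(10.150864097365954), array([10.49342128, -0.83397529, -2.04426982]))
[0.0, -0.005, 0.005, 0.013, -0.002, -0.0]
[0.0, -0.004, 0.012, 0.024, -0.002, -0.0]
[0.0, -0.004, 0.019, 0.035, -0.002, -0.0]
[0.0, -0.004, 0.027, 0.046, -0.002, -0.0]
[0.0, -0.004, 0.027, 0.046, -0.002, -0.0]
```

Emit:
apply_moves --pt "0 -0.005 0.004 0.011 0 0" --pt "0 -0.005 0.011 0.023 0 0" --pt "0 -0.005 0.018 0.034 0 0" --pt "0 -0.005 0.018 0.034 0 0"

```text
clock: 14.3
tcp_pos: [0.5594, 0.231, 0.0698]
orientation: [2.347, 1.94, 0.124]
contact_force: [10.5, -3.6, -3.6]
grip_width: 0.0131
gripper_force: 80.0
```

```bash
python3 -c "
from h import *
swing([6,5,4,3,3],z=(2,1.5))"
```

```text
14.3 (array([-124.39267169,   -2.2334837 ,    2.07112895]), np.float64(7.139726011981559), array([11.0154372 , -1.53322542, -3.55604889]))
[0.0, 0.002, 0.008, 0.013, -0.002, 0.0]
[0.0, 0.002, 0.015, 0.024, -0.002, 0.0]
[0.0, 0.003, 0.022, 0.035, -0.002, 0.0]
[0.0, 0.003, 0.029, 0.046, -0.002, 0.0]
[0.0, 0.003, 0.03, 0.046, -0.002, 0.0]
```

Emit:
apply_moves --pt "0 -0.001 0.008 0.013 0 0" --pt "0 -0.001 0.015 0.024 0 0" --pt "0 -0.001 0.022 0.035 0 0" --pt "0 -0.001 0.022 0.035 0 0"

```text
clock: 14.8
tcp_pos: [0.5603, 0.2309, 0.0644]
orientation: [2.38, 1.967, 0.073]
contact_force: [11.0, -3.0, -2.8]
grip_width: 0.0126
gripper_force: 80.3
```

```bash
python3 -c "
from h import *
swing([3,2,1,0,0],z=(1.5,1),x0=-125.5)"
```

```text
14.8 (array([-124.89457874,   -2.19799693,    1.78352003]), np.float64(4.044570962639478), array([11.41738493, -0.89910487, -2.77409686]))
[0.0, -0.0, 0.008, 0.012, -0.002, -0.0]
[0.0, 0.0, 0.015, 0.023, -0.002, -0.0]
[0.0, 0.001, 0.022, 0.034, -0.002, -0.0]
[0.0, 0.001, 0.029, 0.045, -0.002, -0.0]
[0.0, 0.001, 0.03, 0.045, -0.002, -0.0]
```

Emit:
apply_moves --pt "0 0 0.008 0.012 0 0" --pt "0 0 0.015 0.023 0 0" --pt "0 0 0.022 0.034 0 0" --pt "0 0 0.022 0.034 0 0"

```text
clock: 15.3
tcp_pos: [0.561, 0.2307, 0.0591]
orientation: [2.412, 1.994, 0.021]
contact_force: [10.6, -3.8, -1.1]
grip_width: 0.0131
gripper_force: 80.7
```

```bash
python3 -c "
from h import *
swing([0.5,0,0],z=(1,1),x0=-125.5)"
```

```text
15.3 (array([-125.26108401,   -2.19677873,    1.41440671]), np.float64(1.0247505849950889), array([11.15199285, -1.75905622, -1.1470696 ]))
[0.0, -0.0, 0.005, 0.006, -0.002, -0.0]
[0.0, 0.0, 0.008, 0.011, -0.002, -0.0]
[0.0, 0.0, 0.008, 0.011, -0.002, -0.0]
```

Emit:
apply_moves --pt "0 0 0.005 0.006 0 0" --pt "0 0 0.007 0.011 0 0" --pt "0 0 0.007 0.011 0 0"

```text
clock: 15.68
tcp_pos: [0.5609, 0.2308, 0.0574]
orientation: [-2.421, -2.001, -0.004]
contact_force: [11.7, -2.9, -0.4]
grip_width: 0.0134
gripper_force: 80.8
```

```bash
python3 -c "
from h import *
swing([0,0],z=(0.5,0),x0=-118)
o=r.get_obs();print(o['moment'])
p=r.grab_frame('scene');cv2.imwrite('pics/flat.png',cv2.resize(p['pixels'][120:250,265:405],(700,600),interpolation=2)[:,:,::-1])"
```

```text
15.675 (array([-125.60869455,   -2.19218516,    1.28864396]), np.float64(0.05265104179679649), array([11.98468091, -0.63663521, -0.41293737]))
[0.0, 0.03, 0.004, 0.001, -0.002, -0.0]
[0.0, 0.03, 0.006, 0.001, -0.002, -0.0]
[-0.69804433 -2.1551165   0.05629291]
```

View pics/flat.png

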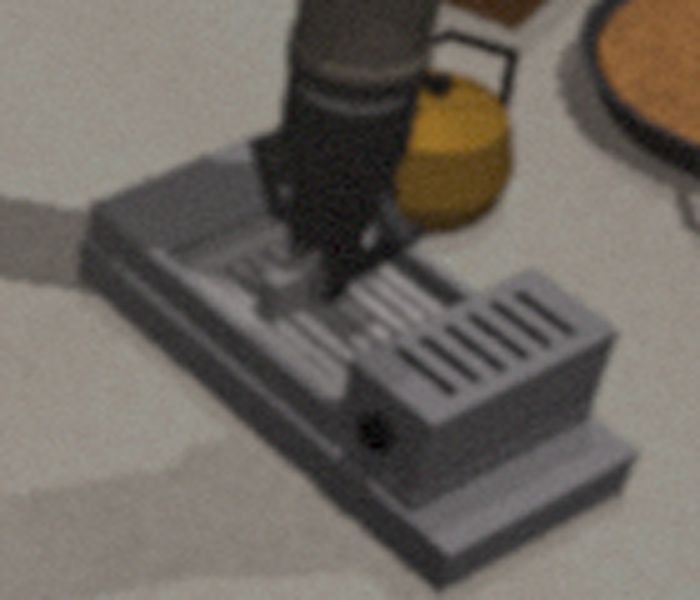

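The filter lies flat in the channel in front of the fan box. Let it slide forward, guided.

Emit:
apply_moves --pt "0 0.005 0.002 0 0 0" --pt "0 0.011 0.002 0 0 0" --pt "0 0.016 0.002 0 0 0" --pt "0 0.022 0.002 0 0 0" --pt "0 0.022 0.002 0 0 0"

```text
clock: 16.35
tcp_pos: [0.564, 0.2302, 0.0564]
orientation: [-2.418, -2.001, 0.001]
contact_force: [6.3, -2.7, 1.6]
grip_width: 0.0128
gripper_force: 81.1
```

```bash
python3 -c "
from h import *
swing([0,0],z=(1,1),x0=-114)"
```

```text
16.35 (array([-122.47899584,   -2.22064327,    0.67652569]), np.float64(-0.14211643278807165), array([ 6.65539439, -1.51717608,  1.58180308]))
[-0.0, 0.034, -0.002, -0.002, -0.001, 0.001]
[-0.0, 0.034, -0.002, -0.002, -0.001, 0.001]
```

Emit:
apply_moves --pt "0 -0.008 0 0 0 0" --pt "0 -0.012 0 0.004 0 0" --pt "0 -0.012 0 0.009 0 0" --pt "0 -0.012 0 0.009 0 0"

```text
clock: 16.85
tcp_pos: [0.5626, 0.2305, 0.056]
orientation: [-2.411, -1.994, 0.011]
contact_force: [11.3, -1.7, -5.4]
grip_width: 0.0129
gripper_force: 80.2
```

```bash
python3 -c "
from h import *
swing([0,0],z=(1,1),x0=-114)
print(r.get_obs()['moment'])"
```

```text
16.85 (array([-124.16213809,   -2.17804621,    1.38989449]), np.float64(-0.8190532886845339), array([11.40562464,  0.47254058, -5.35047093]))
[-0.0, 0.04, -0.004, -0.009, -0.002, 0.0]
[-0.0, 0.04, -0.004, -0.009, -0.002, 0.0]
[-0.49056035 -2.53101507 -0.14135579]
```

Emit:
apply_moves --pt "0 0.008 0 0 0 0" --pt "0 0.014 0 0 0 0" --pt "0 0.02 0 0 0 0" --pt "0 0.02 0 0 0 0"

```text
clock: 17.35
tcp_pos: [0.5665, 0.2297, 0.0557]
orientation: [-2.41, -1.994, 0.014]
contact_force: [8.7, -2.5, -4.0]
grip_width: 0.0131
gripper_force: 80.2
```

```bash
python3 -c "
from h import *
swing([0,0],z=(1,1),x0=-114)
print(r.get_obs()['moment'])"
```

```text
17.35 (array([-120.14890659,   -2.26303979,    1.21318795]), np.float64(-0.9042036453687046), array([ 8.99643155, -0.79288462, -3.96263065]))
[0.0, 0.024, -0.006, -0.01, -0.001, 0.001]
[0.0, 0.024, -0.006, -0.01, -0.001, 0.001]
[-0.46853401 -2.01945005 -0.05284426]
```

It slides now; the force follows the spring. Continue.

Emit:
apply_moves --pt "0 0.006 0 0 0 0" --pt "0 0.012 0 0 0 0" --pt "0 0.018 0 0 0 0" --pt "0 0.018 0 0 0 0"

```text
clock: 17.85
tcp_pos: [0.5701, 0.2291, 0.0554]
orientation: [-2.409, -1.994, 0.015]
contact_force: [7.2, -1.8, -3.5]
grip_width: 0.013
gripper_force: 80.3
```

```bash
python3 -c "
from h import *
swing([0,0],z=(1,1),x0=-114)
print(r.get_obs()['moment'])"
```

```text
17.85 (array([-116.53389882,   -2.25904944,    1.04805264]), np.float64(-0.9829057887865297), array([ 7.43260765, -0.45083876, -3.51918989]))
[-0.0, 0.009, -0.006, -0.011, -0.001, 0.001]
[-0.0, 0.009, -0.006, -0.011, -0.001, 0.001]
[-0.32636555 -1.53851523 -0.13214381]
```

Emit:
apply_moves --pt "0 0.006 0 0 0 0" --pt "0 0.012 0 0 0 0" --pt "0 0.012 -0.001 -0.006 0 0" --pt "0 0.012 -0.001 -0.01 0 0" --pt "0 0.012 -0.001 -0.01 0 0"

```text
clock: 18.48
tcp_pos: [0.5718, 0.2288, 0.0556]
orientation: [-2.417, -2.002, 0.002]
contact_force: [5.4, -2.1, -2.9]
grip_width: 0.0128
gripper_force: 80.3
```

```bash
python3 -c "
from h import *
swing([0,0],z=(1,1),x0=-114)
print(r.get_obs()['moment'])"
```

```text
18.475 (array([-114.59166337,   -2.32469231,   -0.14657694]), np.float64(-0.16907630454508957), array([ 5.73287563, -1.02248678, -2.88368154]))
[-0.0, 0.002, -0.006, -0.002, -0.0, 0.001]
[-0.0, 0.002, -0.006, -0.002, -0.0, 0.001]
[-0.26750869 -1.21326378 -0.1083378 ]
```

At home by the spring force (5.7 N ≈ 2.5 mm). Release.

Emit:
apply_moves --pt "0 0 0 0 0 0" --pt "0 0 0 0 0 0" --pt "0 0 0 0 0 0" --pt "0 0 0 0 0 0" --claw 0.45 --newtons 20

```text
clock: 18.98
tcp_pos: [0.5696, 0.2294, 0.0549]
orientation: [-2.414, -2.002, 0.007]
contact_force: [0.0, -0.6, 0.0]
grip_width: 0.0383
gripper_force: 0.0
```

Emit:
apply_moves --pt "0 0 -0.05 0 0 0" --pt "0 0 -0.2 0 0 0" --pt "0 0 -0.4 0 0 0" --pt "0 0 -0.55 0 0 0" --pt "0 0 -0.55 0 0 0"

```text
clock: 19.6
tcp_pos: [0.5728, 0.2303, 0.197]
orientation: [-2.416, -2.003, -0.005]
contact_force: [0.7, -0.4, 0.0]
grip_width: 0.0381
gripper_force: 0.0
```

Run:
```python
from h import *
np.set_printoptions(precision=1,suppress=True)
ps={k:r.grab_frame(k) for k in ('scene','top','wrist')}
for n in ('tongue_end','square_end','filter_handle'):
    ref=HO+HX.apply({'tongue_end':[-.114,0,.003],'square_end':[.075,0,.005],'filter_handle':[-.019,0,.033]}[n])
    for k,p in ps.items():
        u=proj(p,ref)[0];print(n,k,u,[(np.array(d['point']),round(d['conf'],2)) for d in r.landmark_of(p,n) if np.linalg.norm(d['point']-u)<40][:1])
w=ps['wrist'];cv2.imwrite('pics/end.png',np.hstack([cv2.resize(w['pixels'],(400,300)),cv2.resize(ps['scene']['pixels'][115:255,265:405],(300,300),interpolation=2)])[:,:,::-1])
o=r.get_obs();print(o['clock'],o['tcp_pos'],o['contact_force'])
```

```text
tongue_end scene [310.3 170.9] [(array([312.5, 170.7]), 0.92)]
tongue_end top [194.1 199.4] []
tongue_end wrist [156.6 174.6] [(array([156.5, 176.4]), 0.93)]
square_end scene [351.3 205.7] []
square_end top [203.4 149.5] [(array([201.6, 148.9]), 0.51)]
square_end wrist [361.7 176. ] [(array([359.7, 174.5]), 0.66)]
filter_handle scene [331.3 180.8] [(array([333.9, 182.6]), 0.65)]
filter_handle top [197.6 172.8] [(array([194.1, 168.4]), 0.55)]
filter_handle wrist [259.3 183.2] [(array([257.3, 178.8]), 0.91)]
20.2 [0.6 0.2 0.2] [-0.7  0.1 -1.1]
```

View pics/end.png

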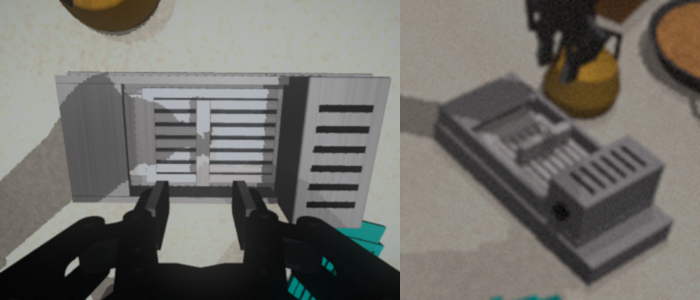

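Run:
```python
from h import *
np.set_printoptions(precision=1,suppress=True)
w=r.grab_frame('wrist'); P=lambda x,z,y=0.01:proj(w,HO+HX.apply([x,y,z]))[0]
print('tip->thick start, handle L/R top, lip edge top/bottom, face lower/top, for XL=-.101, tip=-.1125')
XL=-.101;t=XL-.0115
for n,x,z in [('lip low',XL,.025),('lip top',XL,.031),('thick',t+.028,.01),('h-',t+.088,.046),('h+',t+.102,.046),('face low',XL+.17,.013),('face top',XL+.17,.08),('box back top',XL+.238,.08)]: print(n,P(x,z))
g=w['pixels'][100:260,60:490]
cv2.imwrite('pics/end2.png',cv2.resize(g,(796,296),interpolation=2)[:,:,::-1]) 
print((796/430))
gray=w['pixels'].mean(2); print(np.round(gray[166:172].mean(0)[140:400]).astype(int).tolist())
```

```text
tip->thick start, handle L/R top, lip edge top/bottom, face lower/top, for XL=-.101, tip=-.1125
lip low [163.1 169.1]
lip top [161.1 170.6]
thick [186.3 165.8]
h- [252.8 175.1]
h+ [270.6 175.2]
face low [359.5 167.2]
face top [389. 187.]
box back top [489.1 187.5]
1.8511627906976744
[91, 93, 94, 94, 93, 91, 90, 92, 94, 95, 96, 97, 97, 96, 95, 96, 97, 98, 92, 72, 52, 66, 93, 101, 102, 101, 99, 97, 99, 101, 102, 104, 108, 116, 122, 122, 123, 124, 126, 126, 126, 127, 127, 127, 127, 126, 123, 122, 123, 126, 127, 129, 130, 128, 126, 124, 123, 120, 112, 116, 121, 122, 123, 122, 123, 123, 123, 122, 123, 123, 123, 123, 123, 123, 124, 124, 124, 124, 124, 124, 124, 124, 124, 124, 125, 125, 124, 125, 125, 125, 126, 125, 126, 126, 126, 126, 126, 126, 126, 126, 127, 126, 126, 127, 126, 126, 127, 127, 127, 126, 118, 114, 148, 170, 174, 175, 179, 181, 181, 181, 181, 180, 174, 158, 153, 154, 155, 151, 132, 104, 103, 109, 130, 164, 176, 177, 178, 179, 180, 181, 182, 182, 181, 182, 182, 182, 182, 182, 181, 182, 181, 182, 181, 181, 181, 182, 181, 181, 181, 181, 181, 181, 181, 181, 181, 181, 181, 181, 181, 181, 181, 181, 181, 181, 181, 181, 181, 181, 180, 180, 180, 181, 180, 180, 180, 180, 180, 180, 180, 180, 180, 180, 179, 180, 180, 179, 180, 179, 172, 148, 125, 119, 119, 119, 119, 119, 118, 118, 118, 119, 119, 117, 112, 106, 114, 115, 114, 106, 81, 54, 48, 48, 48, 47, 46, 47, 47, 47, 46, 46, 47, 47, 47, 48, 47, 47, 46, 47, 47, 47, 48, 48, 48, 47, 47, 48, 49, 55, 78, 104, 124, 141, 149, 151, 151, 151, 150, 150, 152, 153]
```

View pics/end2.png

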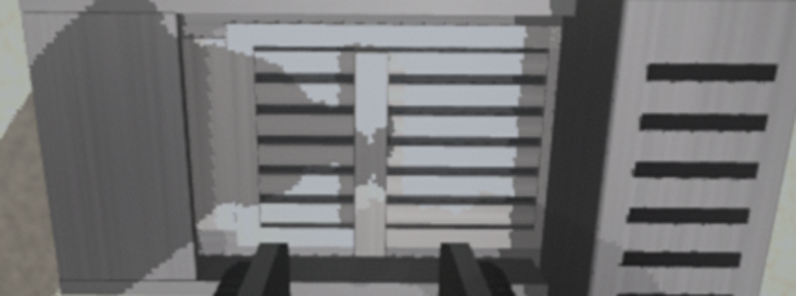

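The plate runs under the fan box face with no gap at column ~356, the tongue is under the lip edge at ~160, and the handle sits where "home" predicts. The kettle, cup and jar weren't touched.

```bash
python3 -c "
from h import *
print(r.get_obs()['contact_force']);print(r.hand_in())"
```

```text
[ 0.02192006 -0.08554346 -0.13833344]
the job is handed in; nothing more can be done
None
```

The filter is back in the extractor, released and handed in at about 20 s. The last picture and the spring force (about 5.7 N, roughly 2.5 mm on the bar) show it flat and home under both lips; the verdict itself was not reported.

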